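# Seat a drilling template on its two locating pins

### The job

The brass drilling template lies skewed and tilted on the jig, its back resting on top of the two locating pins. With the fingertips push it back against the dark fence and nudge it along the fence, left or right as needed, until both of its holes drop over the two pins and it lies flat on the bed. Only push it: do not lift the template off the jig, and leave the loupe, punch, soldering block and file handle where they are.

Things in the scene. Friction and masses are not known exactly. Their poses are not given: they have to be found in the camera images.
- drill_jig: Drilling jig fixed to the bench: grey painted bed 170 (x) x 240 (y) x 12 mm on four 6 mm rubber feet, bed top at z = 18 mm; origin under its centre, on the bench top; z up, x to the far side, where the fence stands. Its place and yaw (-0.45 to 0.05 rad) vary. With the template home, the template's origin is at x = 11.5, y = 0, z = 18 mm in this frame (0.5 mm clear of the fence), axes parallel.
- template_plate: Loose brass plate 110 (x) x 140 (y) x 6 mm, 0.25 to 0.5 kg; origin at the centre of its underside, x towards the fence. Starts 12 to 18 mm short of the fence, up to 28 mm left or right of home, turned up to 0.1 rad from the jig. Its front (-x) edge lies on the bed, its back is raised about 6 mm on the pins; it drops flat by its own weight when both holes are over the pins.
- pin_left (a point): Foot of the jig's left (+y) pin, on its axis at the bed's top; axes as the jig's. Both pins are steel, 6.5 mm in diameter, rounded on top, 6 mm tall, at x = 36.5, y = +45 and -45 mm in the jig's frame
- pin_right (a point): Foot of the jig's right (-y) pin, on its axis at the bed's top; axes as the jig's
- fence_face (a point): Foot of the fence's working face, half-way along it, at the bed's top (x = 67 mm in the jig's frame); axes as the jig's. The fence is a dark steel bar along y, 200 mm long, 16 mm thick, rising 16 mm above the bed
- hole_left (a point): Centre of the template's left (+y) pin hole, at the plate's underside; axes as the plate's. Both holes go through, 9.5 mm in diameter, at x = 25, y = +45 and -45 mm from the plate's origin (the 35 mm square window at x = -20, y = 0 does not meet the pins)
- hole_right (a point): Centre of the template's right (-y) hole, at the plate's underside; axes as the plate's
- front_edge (a point): Middle of the template's front (-x) edge, at its underside; axes as the plate's
- back_edge (a point): Middle of the template's back (+x) edge, at its underside; axes as the plate's
- loupe: Bystander, loose: black eye loupe, a cup 30 mm across and 31 mm tall, standing behind the fence; origin at the centre of its underside
- punch: Bystander, loose: steel punch 64 mm long, 12 mm thick, lying behind the fence; origin at the centre of its underside
- solder_block: Bystander, loose: pale perforated soldering block 100 x 68 x 22 mm, lying on the wooden part of the bench to the right; origin at the centre of its underside
- file_handle: Bystander, loose: dark steel file handle 126 x 18 x 19 mm, lying on the wooden part of the bench, near and to the right; origin at the centre of its underside

How it is judged (in metres and radians):
At the end, for the whole second after the job is handed in: Both holes of the template are over their own pins (left on left, right on right; centres within 3 mm), its underside at both holes is within 1.5 mm of the bed, it lies flat on the bed (within 0.015 rad) and is at rest (horizontal distance between hole_left and pin_left below 0.003 m and horizontal distance between hole_right and pin_right below 0.003 m and z of hole_left in the frame of pin_left below 0.0015 m and z of hole_right in the frame of pin_right below 0.0015 m and angle between the z axis of template_plate and the z axis of drill_jig, either way round below 0.015 rad and linear speed of template_plate below 0.01 m/s); the robot touches nothing.
It fails at once if the template was lifted: its front edge rose more than 10 mm or its back edge more than 20 mm above the bed (z of front_edge in the frame of fence_face above 0.01 m or z of back_edge in the frame of fence_face above 0.02 m).
It fails at once if a bystander (loupe, punch, soldering block or file handle) was moved more than 20 mm (distance of any of loupe, punch, solder_block, file_handle from where it was at the start of the episode above 0.02 m).
It also fails if it takes over 72 s, if anything falls off the work surface, if the arm or the gripper's body presses on something with over 40 N, if the wrist force passes 120 N, or if a joint passes its speed limit or range.

### The arm

A 6-joint arm with a two-finger parallel gripper is mounted at the origin on a cart in front of the work surface, level with it; the furniture and walls round the work are solid. World frame = base frame: x ahead of the robot, y to its left, z up, the work surface at z = 0. Lengths are in mm, angles in rad, forces in N, time in s.
With the tool pointing down it reaches from about 350 to 975 mm from the base axis. Payload 7.1 kg.
Tool frame: the origin (TCP) lies at the very end of the fingers, on their centre line; the grasp point (between the pads) lies 19 mm behind it; z points along the fingers, y is the line along which they close (so a half turn about z gives the same grasp; the last joint's range is limited). The gripper opens to 88 mm and grips with 3 to 60 N. Pads are 20 mm wide; open, the fingers measure 115 mm over their backs; the gripper's body (75 mm by 178 mm) begins 61 mm behind the grasp point.
Start: joints at [-1.267, 0.423, 1.63, -0, 1.089, -0.019], TCP at [198.282, -592.696, 222.675] pointing down, gripper open.
Joint ranges: [-3, 3], [-0.9, 2.11], [0.09, 2.58], [-1.31, 4.45], [0.11, 2.69], [-2.54, 2.54]. Speed limits (rad/s): [2.39, 2.39, 3.01, 3.14, 3.14, 3.14].

### API

Orientations are given as a rotation vector (axis times angle).
In Python, from workcell import * gives the robot as it stands.
- The arm moves only by the tool step_arm, never from a script. Its argument "deltas" is a list of rows, each a list of 3 entries, a list of its own where there are three numbers: the shift along the tool's x, y, z in units of 300 mm (1.0 is 300 mm), then the turn, a rotation vector about the tool's x, y, z in units of 1.5 rad (1.0 is 1.5 rad), then the gripper command: -1 is shut, 1 is fully open, values between are in proportion. In form: [[[dx, dy, dz], [rx, ry, rz], gripper], ...]. A call has 1 to 20 rows; each row is the pose to reach, as a shift and turn from the pose commanded when the call began, along the tool's axes at that moment; what a row does not reach only later rows make up. A row lasts 1/12 s, in which the tool goes at most 41.7 mm and 7.16 degrees, less where a joint would pass 70% of its speed; a pose out of reach is approached as far as the arm can. A call with a number of a shift or a turn outside -1 to 1 is refused whole. A call with a gripper value outside its range is refused whole. The fingers move at their own pace and stop on an object; the grip force is fixed at half the most. Time passes only in rows, so rows that repeat a pose let the fingers close. It gives the time, the measured TCP pose, the force, the opening and the grip force at its end, in the units of the state.
- get_obs(): the state, without advancing time (a new reading comes with each control period).
- get_image(name): name is "side" or "top" or "wrist"; returns a dict with "pixels" (384x512x3 uint8, red, green, blue), "fx", "fy", "cx", "cy" (pixels), "T" (4x4, takes a point from camera to world coordinates). Camera axes: x right, y down, z forward; pixel columns grow to the right and rows downward; lengths in mm; the calibration is good to about 2 mm. A picture is of the moment at which its call begins. There is no depth.
- close_job(): hands the job in; it is judged then, once.
The state is a dict: "t": time; "qpos": joint angles; "qvel": joint speeds; "joint_torque": joint torques, N m; "ee_pos": TCP position; "orientation": TCP orientation; "ft_force": force on the tool from outside, world axes, zero at the start; "moment": the same for the moment, N m; "width": finger opening in mm; "grasp_force": force on a finger pad.
Only numpy, scipy, OpenCV 4.12 (cv2) and the standard library are available. Lean on these libraries where they do the work, as an engineer would, in place of code of your own. Each camera call takes 0.05 s, during which the arm holds its last target. There are 200 camera calls.

## Working session

There is one attempt and no reset: what is moved stays moved. The work goes in short steps, Python scripts to look and compute and a tool call to move; the robot and the scene stay as the last step left them, time stands still between calls to the robot, and variables do not carry over. Pictures are saved under pics/ and viewed, at most 10 in all, crops included, and the job is handed in when it is done.

Besides the shell and the picture viewer there is one more tool, called by a JSON object that holds its "name" and its "arguments", one argument or row to a line. step_arm: Moves the arm, as the interface text tells. Its arguments: {"type":"object","properties":{"deltas":{"type":"array","items":{"type":"array"}}},"required":["deltas"]}

```bash
mkdir -p pics; python3 - <<'E'
from workcell import *
import cv2,numpy as np
a=get_image("top");b=get_image("side")
for n,i in(("top",a),("side",b)):
    cv2.imwrite(f"pics/{n}0.png",cv2.resize(i["pixels"][...,::-1],(800,600),interpolation=cv2.INTER_CUBIC))
    print(n,i["fx"],i["cx"],i["cy"],np.round(i["T"],3).tolist())
print(get_obs())
E
```

```text
top 471.0837799893862 254.4455337747465 190.05332928441578 [[-0.028, -0.994, 0.108, 398.806], [-1.0, 0.027, -0.007, -301.212], [0.004, -0.108, -0.994, 970.41], [0.0, 0.0, 0.0, 1.0]]
side 485.47385325687844 250.27178454490365 189.57921912266727 [[0.999, 0.035, -0.023, 523.642], [0.04, -0.621, 0.783, -1132.152], [0.013, -0.783, -0.622, 724.679], [0.0, 0.0, 0.0, 1.0]]
{'t': 0.1, 'qpos': array([-1.26698695e+00,  4.23766563e-01,  1.63059947e+00, -2.34876347e-05,
        1.08862596e+00, -1.90048267e-02]), 'qvel': array([-4.36128693e-05,  4.61362907e-04, -2.96703820e-03,  1.07076469e-03,
       -7.96758969e-05,  2.90962993e-04]), 'joint_torque': array([-1.00844783e-03, -5.45611739e+01, -2.74325627e+01,  6.44583511e-02,
        1.88146537e-02, -5.23202550e-05]), 'ee_pos': array([ 198.13680778, -592.22805068,  221.9836471 ]), 'orientation': array([-3.09939161e+00, -5.04671259e-01,  3.44148059e-04]), 'ft_force': array([ 0.60894617,  0.62869317, -0.05042502]), 'moment': array([ 0.00307656,  0.01643723, -0.00801787]), 'grasp_force': 0.0, 'width': 87.90838262578723}
```

View pics/top0.png

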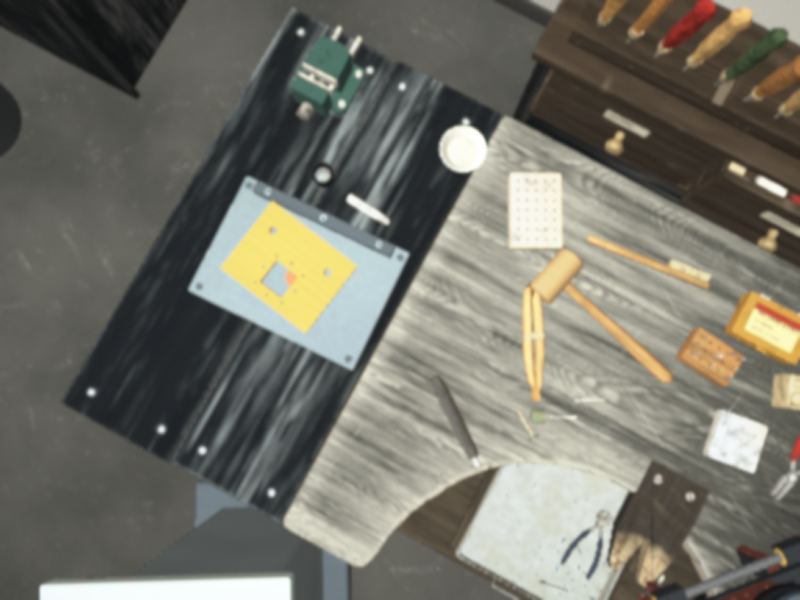

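View pics/side0.png

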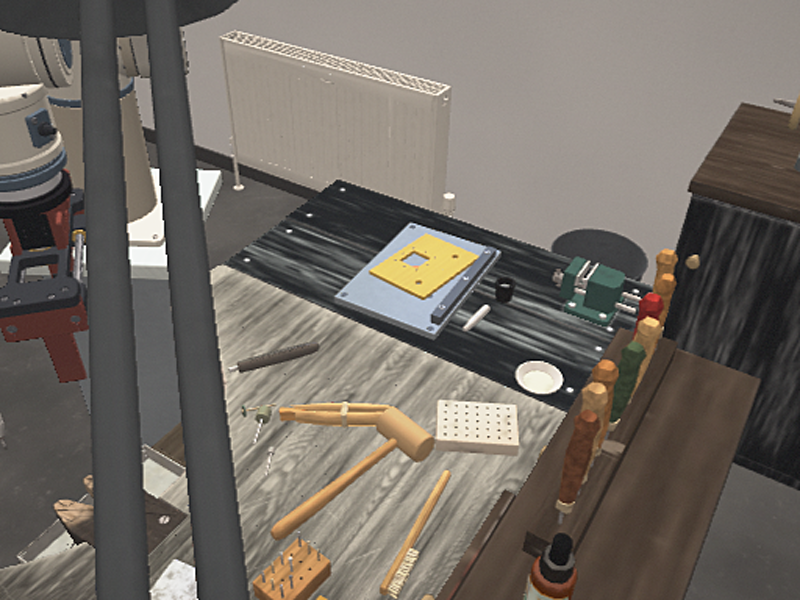

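The top view shows jig corners at (247,177), (410,253), (353,370), (189,291). The plate corners are at (271,201), (357,266), (308,334), (220,267), and the holes at about (272,230) and (326,271). The loupe and punch are just behind the fence.

```bash
cat > h.py <<'E'
from workcell import *
import cv2,numpy as np
from scipy.spatial.transform import Rotation as R
def ray(im,uv,z):
    T=np.array(im["T"]);d=T[:3,:3]@np.array([(uv[0]-im["cx"])/im["fx"],(uv[1]-im["cy"])/im["fy"],1])
    return T[:3,3]+d*(z-T[2,3])/d[2]
def proj(im,P):
    T=np.array(im["T"]);c=T[:3,:3].T@(np.asarray(P)-T[:3,3])
    return np.array([c[0]/c[2]*im["fx"]+im["cx"],c[1]/c[2]*im["fy"]+im["cy"]])
def rig(loc,w):  # planar fit
    loc=np.array(loc,float);w=np.array(w,float);a=loc-loc.mean(0);b=w-w.mean(0)
    th=np.arctan2((a[:,0]*b[:,1]-a[:,1]*b[:,0]).sum(),(a*b).sum())
    M=np.array([[np.cos(th),-np.sin(th)],[np.sin(th),np.cos(th)]])
    t=w.mean(0)-M@loc.mean(0);return th,t,np.linalg.norm(w-(loc@M.T+t),axis=1)
def delta(target,yaw_turn=0):
    "world target tcp -> tool-axis shift units"
    o=get_obs();M=R.from_rotvec(o["orientation"]).as_matrix()
    return M.T@(np.array(target)-o["ee_pos"])/300
E
python3 - <<'E'
from h import *
i=get_image("top");s=.64
J=[ray(i,(u*s,v*s),18)[:2] for u,v in((247,177),(410,253),(353,370),(189,291))]
print("jig",rig([(85,120),(85,-120),(-85,-120),(-85,120)],J))
P=[ray(i,(u*s,v*s),z)[:2] for u,v,z in((271,201,31),(357,266,31),(308,334,24),(220,267,24))]
print("plate",rig([(55,70),(55,-70),(-55,-70),(-55,70)],P))
o=get_obs();print(R.from_rotvec(o["orientation"]).as_matrix().round(3))
th,t,_=rig([(85,120),(85,-120),(-85,-120),(-85,120)],J)
print(delta([t[0]-60,t[1],300]))
w=get_image("wrist");T=np.array(w["T"]);print(w["fx"],T.round(3)); print((R.from_rotvec(o["orientation"]).as_matrix().T@(T[:3,3]-o["ee_pos"])))
E
```

```text
jig (np.float64(-0.4721267191635261), array([ 538.73582599, -181.03077365]), array([1.38553197, 0.64555261, 1.61306798, 1.45957039]))
plate (np.float64(-0.6723575551688793), array([ 544.56338902, -168.44591638]), array([1.15906162, 1.496744  , 2.70788312, 2.2565266 ]))
[[ 0.948  0.317 -0.   ]
 [ 0.317 -0.948  0.001]
 [ 0.    -0.001 -1.   ]]
[ 1.32180767 -1.00375208 -0.25852755]
274.7379421384519 [[ 3.18000e-01 -9.05000e-01 -2.85000e-01  2.77517e+02]
 [-9.48000e-01 -3.03000e-01 -9.40000e-02 -5.65797e+02]
 [-1.00000e-03  3.00000e-01 -9.54000e-01  3.83792e+02]
 [ 0.00000e+00  0.00000e+00  0.00000e+00  1.00000e+00]]
[ 8.36636770e+01 -1.59091188e-01 -1.61709729e+02]
```

{"name": "step_arm", "arguments": {
  "deltas": [
    [[0.8,-0.6,0],[0,0,0],1],
    [[0.8,-0.6,0],[0,0,0],1],
    [[0.8,-0.6,0],[0,0,0],1],
    [[0.8,-0.6,0],[0,0,0],1],
    [[0.8,-0.6,0],[0,0,0],1],
    [[0.8,-0.6,0],[0,0,0],1],
    [[0.8,-0.6,0],[0,0,0],1],
    [[0.8,-0.6,0],[0,0,0],1],
    [[0.8,-0.6,0],[0,0,0],1]
  ]
}}

```text
t: 0.95
ee_pos: [370.0, -343.8, 222.7]
orientation: [-3.099, -0.511, 0.0]
ft_force: [-0.3, 0.2, 0.1]
width: 88.0
grasp_force: 0.0
```

{"name": "step_arm", "arguments": {
  "deltas": [
    [[0.66,-0.39,0.24],[0,0,0.515],1],
    [[0.66,-0.39,0.24],[0,0,0.515],1],
    [[0.66,-0.39,0.24],[0,0,0.515],1],
    [[0.66,-0.39,0.24],[0,0,0.515],1],
    [[0.66,-0.39,0.24],[0,0,0.515],1],
    [[0.66,-0.39,0.24],[0,0,0.515],1],
    [[0.66,-0.39,0.24],[0,0,0.515],1],
    [[0.66,-0.39,0.24],[0,0,0.515],1],
    [[0.66,-0.39,0.24],[0,0,0.515],1],
    [[0.66,-0.39,0.24],[0,0,0.515],1],
    [[0.66,-0.39,0.24],[0,0,0.515],1]
  ]
}}

```text
t: 1.87
ee_pos: [518.9, -173.7, 151.1]
orientation: [3.062, -0.701, 0.001]
ft_force: [-0.2, -1.0, -0.6]
width: 87.7
grasp_force: 0.0
```

```bash
python3 - <<'E'
from h import *
i=get_image("wrist");np.save("w1.npy",i,allow_pickle=True)
cv2.imwrite("pics/w1.png",cv2.resize(i["pixels"][...,::-1],(800,600),interpolation=cv2.INTER_CUBIC))
o=get_obs();print(o["ee_pos"],R.from_rotvec(o["orientation"]).as_matrix().round(3),o["t"])
E
```

```text
[ 518.90842026 -173.60344077  151.15226259] [[ 0.9   -0.435  0.001]
 [-0.435 -0.9   -0.   ]
 [ 0.001  0.    -1.   ]] 1.9167
```

View pics/w1.png

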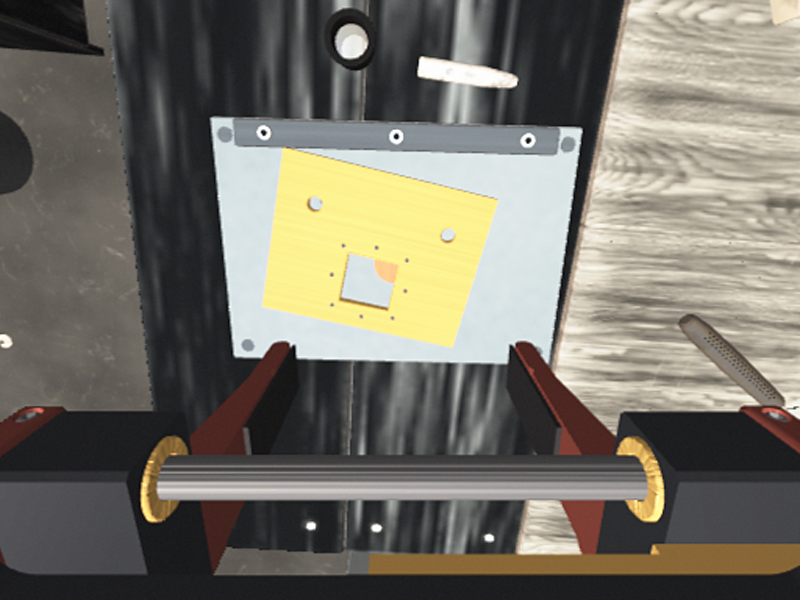

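The wrist view shows the jig corners at (211,118), (582,127), (234,357), (552,361). The plate corners are at (285,148), (497,200), (454,347), (262,307), and the holes at (315,203) and (447,235). The plate is clearly turned, with its right side short of the fence.

```bash
cat >> h.py <<'E'
def jp(i,jig,plate,zb=30,zf=24,s=.64):
    J=[ray(i,(u*s,v*s),18)[:2] for u,v in jig]
    j=rig([(85,120),(85,-120),(-85,-120),(-85,120)][:len(jig)],J)
    zs=[zb+2,zb+2,zf,zf,zb,zb]
    P=[ray(i,(u*s,v*s),z)[:2] for (u,v),z in zip(plate,zs)]
    p=rig([(55,70),(55,-70),(-55,-70),(-55,70),(25,45),(25,-45)],P)
    c,sn=np.cos(j[0]),np.sin(j[0]);d=p[1]-j[1]
    print("jig",j);print("plate",p)
    print("plate in jig: x,y,yaw",c*d[0]+sn*d[1],-sn*d[0]+c*d[1],p[0]-j[0])
    return j,p
def tojig(j,w):
    c,sn=np.cos(j[0]),np.sin(j[0]);d=np.array(w)[:2]-j[1];return np.array([c*d[0]+sn*d[1],-sn*d[0]+c*d[1]])
E
python3 - <<'E'
from h import *
i=np.load("w1.npy",allow_pickle=True).item()
j,p=jp(i,[(211,118),(582,127),(552,361),(234,357)],[(285,148),(497,200),(454,347),(262,307),(315,203),(447,235)])
fl=[tojig(j,ray(i,(u*.64,v*.64),34)) for u,v in((234,146),(558,154))];print("fence face",fl)
o=get_obs();print("tcp in jig",tojig(j,o["ee_pos"]))
E
```

```text
jig (np.float64(-0.4687072878161157), array([ 540.98736229, -178.46711674]), array([1.88756937, 2.39903432, 2.28002368, 1.14117086]))
plate (np.float64(-0.6780482489592081), array([ 545.60566098, -165.56382189]), array([1.75350832, 1.23228445, 0.95937529, 0.68421101, 0.79546764,
       1.23453528]))
plate in jig: x,y,yaw -1.7086198098648024 13.597952754128022 -0.20934096114309242
fence face [array([66.762316  , 99.67410541]), array([  65.88864316, -100.00539232])]
tcp in jig [-21.89487897  -5.63465172]
```

{"name": "step_arm", "arguments": {
  "deltas": [
    [[-0.21,-0.102,0.1],[0,0,0.011],1],
    [[-0.21,-0.102,0.1],[0,0,0.011],1],
    [[-0.21,-0.102,0.1],[0,0,0.011],1],
    [[-0.21,-0.102,0.2],[0,0,0.011],1],
    [[-0.21,-0.102,0.3],[0,0,0.011],1],
    [[-0.21,-0.102,0.38],[0,0,0.011],1],
    [[-0.21,-0.102,0.41],[0,0,0.011],1],
    [[-0.21,-0.102,0.43],[0,0,0.011],1],
    [[-0.21,-0.102,0.433],[0,0,0.011],1],
    [[-0.21,-0.102,0.433],[0,0,0.011],1],
    [[-0.21,-0.102,0.433],[0,0,0.011],1]
  ]
}}

```text
t: 2.83
ee_pos: [476.9, -117.6, 21.9]
orientation: [3.057, -0.726, 0.003]
ft_force: [-0.7, 0.2, -0.5]
width: 88.1
grasp_force: 0.0
```

{"name": "step_arm", "arguments": {
  "deltas": [
    [[0.01,0,0],[0,0,0],1],
    [[0.02,0,0],[0,0,0],1],
    [[0.025,0,0],[0,0,0],1],
    [[0.03,0,0],[0,0,0],1],
    [[0.035,0,0],[0,0,0],1],
    [[0.04,0,0],[0,0,0],1],
    [[0.045,0,0],[0,0,0],1],
    [[0.05,0,0],[0,0,0],1],
    [[0.055,0,0],[0,0,0],1],
    [[0.06,0,0],[0,0,0],1],
    [[0.065,0,0],[0,0,0],1],
    [[0.07,0,0],[0,0,0],1],
    [[0.075,0,0],[0,0,0],1],
    [[0.08,0,0],[0,0,0],1],
    [[0.085,0,0],[0,0,0],1],
    [[0.09,0,0],[0,0,0],1],
    [[0.09,0,0],[0,0,0],1]
  ]
}}

```text
t: 4.25
ee_pos: [500.8, -129.5, 20.9]
orientation: [3.057, -0.726, 0.002]
ft_force: [-0.8, 0.7, -0.5]
width: 87.6
grasp_force: 0.5
```

```bash
python3 - <<'E'
from h import *
i=get_image("wrist");np.save("w2.npy",i,allow_pickle=True)
cv2.imwrite("pics/w2.png",cv2.resize(i["pixels"][...,::-1],(800,600),interpolation=cv2.INTER_CUBIC))
o=get_obs();j=(-.466,np.array([540.99,-178.47]));print(tojig(j,o["ee_pos"]),o["ft_force"])
E
```

```text
[-57.96581148  25.73024327] [-0.09767854 -0.42420643  0.39459203]
```

View pics/w2.png

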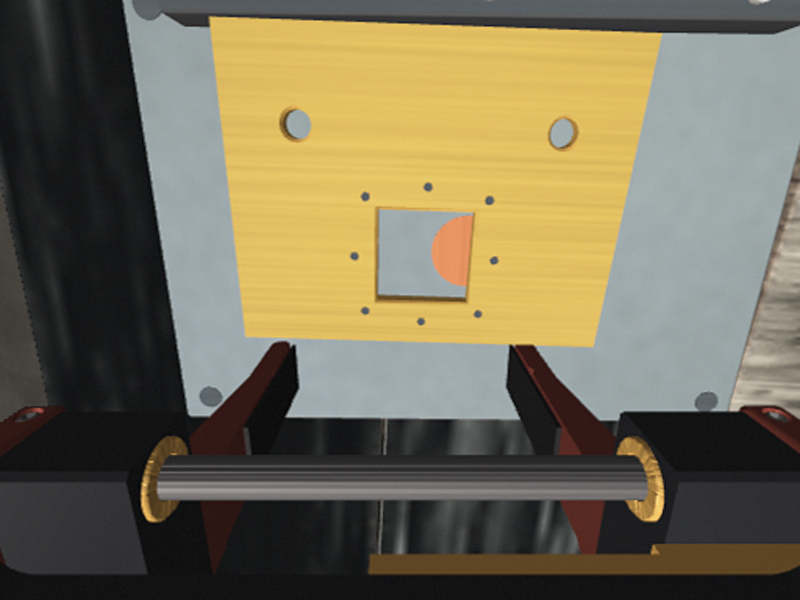

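The wrist view shows the plate almost square and nearly at the fence. Its corners are at (209,16), (662,33), (594,347), (245,336), with holes at (296,124) and (563,133). The bed screws are at (210,396) and (706,400).

```bash
cat >> h.py <<'E'
J0=(-.466,np.array([540.99,-178.47]))
def pj(i,pts,zb,zf,s=.64):
    zs=[zb+2,zb+2,zf,zf,zb,zb]
    P=[tojig(J0,ray(i,(u*s,v*s),z)) for (u,v),z in zip(pts,zs)]
    print("plate in jig",rig([(55,70),(55,-70),(-55,-70),(-55,70),(25,45),(25,-45)],P)); print(np.round(P,1).tolist())
E
python3 - <<'E'
from h import *
i=np.load("w2.npy",allow_pickle=True).item()
pj(i,[(209,16),(662,33),(594,347),(245,336),(296,124),(563,133)],30,24)
for u,v in((210,396),(706,400),(188,417),(735,420)): print(tojig(J0,ray(i,(u*.64,v*.64),18)).round(1))
E
```

```text
plate in jig (np.float64(-0.031612943009589695), array([ 9.90057468, 17.51054925]), array([0.39836593, 0.36749284, 0.38481194, 0.50805835, 0.21437816,
       0.88162374]))
[[66.9, 85.4], [62.3, -54.0], [-47.2, -51.1], [-42.4, 89.1], [36.2, 61.5], [33.4, -27.4]]
[-73.1 109.7]
[ -75.1 -106.2]
[-83.6 120.8]
[ -85.1 -121.2]
```

{"name": "step_arm", "arguments": {
  "deltas": [
    [[0.003,0,0],[0,0,0],1],
    [[0.006,0,0],[0,0,0],1],
    [[0.009,0,0],[0,0,0],1],
    [[0.011,0,0],[0,0,0],1],
    [[0.011,0,0],[0,0,0],1],
    [[0.011,0,0],[0,0,0],1]
  ]
}}

```text
t: 4.8
ee_pos: [502.8, -130.7, 20.8]
orientation: [-3.057, 0.726, 0.001]
ft_force: [-3.6, 0.9, 2.1]
width: 87.8
grasp_force: 1.7
```

{"name": "step_arm", "arguments": {
  "deltas": [
    [[0.002,0,0],[0,0,0],1],
    [[0.004,0,0],[0,0,0],1],
    [[0.004,0,0],[0,0,0],1]
  ]
}}

```text
t: 5.05
ee_pos: [502.9, -130.8, 20.6]
orientation: [-3.056, 0.726, 0.004]
ft_force: [-6.0, 2.1, 5.4]
width: 87.9
grasp_force: 3.3
```

{"name": "step_arm", "arguments": {
  "deltas": [
    [[-0.03,0,0],[0,0,0],1],
    [[-0.03,0,-0.1],[0,0,0],1],
    [[-0.03,0,-0.15],[0,0,0],-1],
    [[0.05,-0.15,-0.15],[0,0,0],-1],
    [[0.15,-0.22,-0.15],[0,0,0],-1],
    [[0.223,-0.29,-0.15],[0,0,0],-1],
    [[0.223,-0.29,-0.15],[0,0,0],-1],
    [[0.223,-0.29,-0.15],[0,0,0],-1],
    [[0.223,-0.29,-0.15],[0,0,0],-1],
    [[0.223,-0.29,-0.15],[0,0,0],-1],
    [[0.223,-0.29,-0.15],[0,0,0],-1]
  ]
}}

```text
t: 5.97
ee_pos: [601.6, -84.0, 65.6]
orientation: [3.056, -0.727, -0.002]
ft_force: [0.8, -0.5, 0.2]
width: 31.4
grasp_force: 0.0
```

```bash
python3 - <<'E'
from h import *
i=get_image("wrist");np.save("w3.npy",i,allow_pickle=True)
cv2.imwrite("pics/w3.png",cv2.resize(i["pixels"][...,::-1],(800,600),interpolation=cv2.INTER_CUBIC))
o=get_obs();print(tojig(J0,o["ee_pos"]),o["ee_pos"],o["width"],o["t"])
E
```

```text
[ 11.97291933 111.67146453] [601.86209949 -84.08539167  65.67875532] 27.43162158371873 6.0167
```

View pics/w3.png

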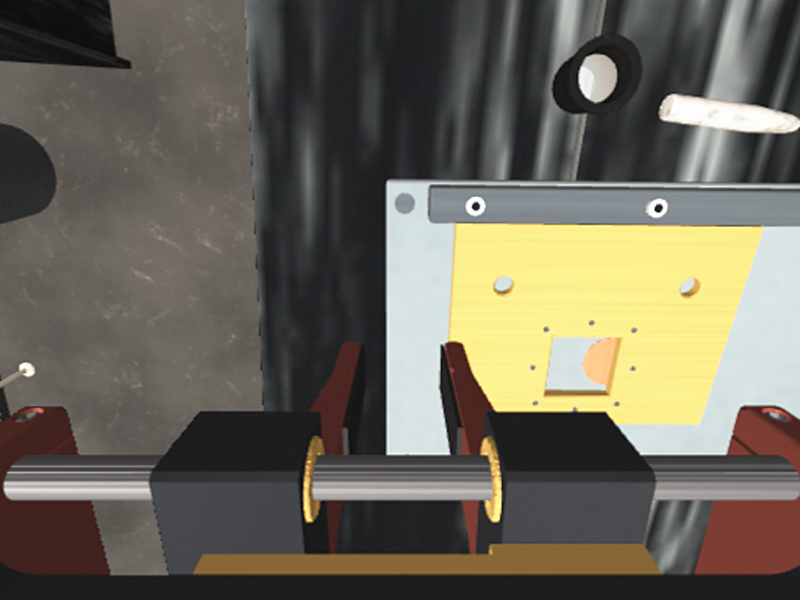

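The plate lies flush along the fence, with its back corners at (455,224) and (761,227) and holes at (503,285) and (690,287). The fence's left end is at (429,222).

```bash
python3 - <<'E'
from h import *
i=np.load("w3.npy",allow_pickle=True).item()
P=[tojig(J0,ray(i,(u*.64,v*.64),z)) for u,v,z in((455,224,32),(761,227,32),(503,285,30),(690,287,30),(429,222,34),(476,206,34),(657,208,34),(387,181,18))]
print(np.round(P,1).tolist())
E
```

```text
[[66.6, 88.1], [65.1, -51.1], [37.1, 63.8], [36.1, -26.0], [67.8, 100.1], [74.8, 79.4], [73.9, -1.1], [84.8, 119.2]]
```

{"name": "step_arm", "arguments": {
  "deltas": [
    [[0,0,0],[0,0,0],-1],
    [[0,0,0],[0,0,0],-1],
    [[0,0,0],[0,0,0],-1],
    [[0,0,0],[0,0,0],-1],
    [[0,0,0],[0,0,0],-1],
    [[0,0,0.06],[0,0,0],-1],
    [[0,0,0.12],[0,0,0],-1],
    [[0,0,0.14],[0,0,0],-1],
    [[0,0,0.15],[0,0,0],-1],
    [[0,0,0.15],[0,0,0],-1]
  ]
}}

```text
t: 6.85
ee_pos: [602.6, -83.6, 20.3]
orientation: [3.057, -0.726, -0.002]
ft_force: [-0.2, -0.6, 0.6]
width: 0.5
grasp_force: 0.0
```

{"name": "step_arm", "arguments": {
  "deltas": [
    [[0,0.01,0],[0,0,0],-1],
    [[0,0.02,0],[0,0,0],-1],
    [[0,0.03,0],[0,0,0],-1],
    [[0,0.035,0],[0,0,0],-1],
    [[0,0.04,0],[0,0,0],-1],
    [[0,0.045,0],[0,0,0],-1],
    [[0,0.05,0],[0,0,0],-1],
    [[0,0.055,0],[0,0,0],-1],
    [[0,0.06,0],[0,0,0],-1],
    [[0,0.065,0],[0,0,0],-1],
    [[0,0.07,0],[0,0,0],-1],
    [[0,0.075,0],[0,0,0],-1],
    [[0,0.08,0],[0,0,0],-1],
    [[0,0.08,0],[0,0,0],-1]
  ]
}}

```text
t: 8.02
ee_pos: [592.0, -105.4, 20.7]
orientation: [3.056, -0.725, -0.0]
ft_force: [-0.1, 0.2, 0.7]
width: 0.3
grasp_force: 0.1
```

```bash
python3 - <<'E'
from h import *
i=get_image("wrist");np.save("w4.npy",i,allow_pickle=True)
cv2.imwrite("pics/w4.png",cv2.resize(i["pixels"][...,::-1],(800,600),interpolation=cv2.INTER_CUBIC))
o=get_obs();print(tojig(J0,o["ee_pos"]),o["ee_pos"],o["ft_force"],o["t"])
E
```

```text
[12.74646424 88.16078769] [ 591.98943075 -105.43675483   20.70402126] [ 0.24024313  0.55783269 -0.54512401] 8.0667
```

View pics/w4.png

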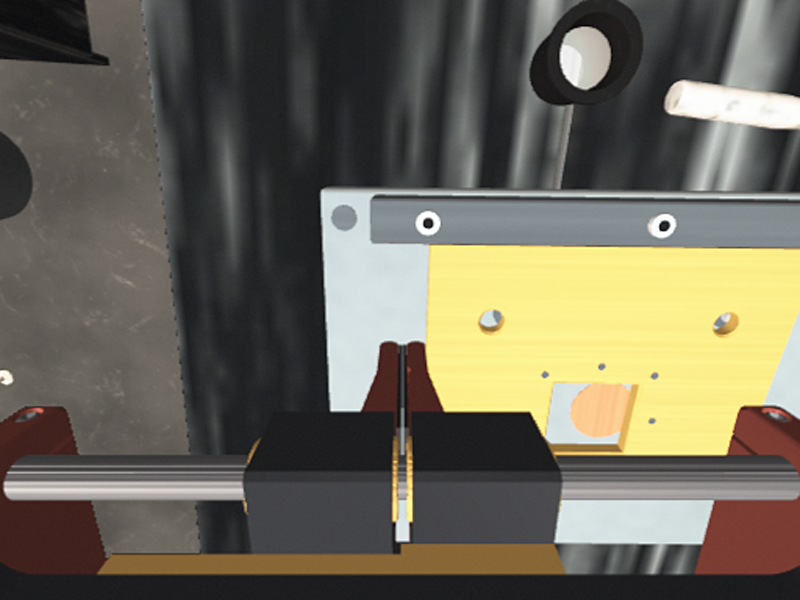

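The plate has slid right and is still flush with the fence. Its back-left corner is at (428,246) and its holes are at (491,321) and (726,323), with the edges of the pins showing in the holes.

```bash
python3 - <<'E'
from h import *
i=np.load("w4.npy",allow_pickle=True).item()
P=[tojig(J0,ray(i,(u*.64,v*.64),z)) for u,v,z in((428,246,32),(491,321,30),(726,323,30),(371,242,34),(662,226,34))]
print(np.round(P,1).tolist())
c=i["pixels"][185:225,290:490,::-1]
cv2.imwrite("pics/w4c.png",cv2.resize(c,None,fx=4,fy=4,interpolation=cv2.INTER_CUBIC))
E
```

```text
[[66.4, 79.6], [37.1, 55.0], [36.3, -34.5], [68.2, 99.7], [73.8, -1.0]]
```

View pics/w4c.png

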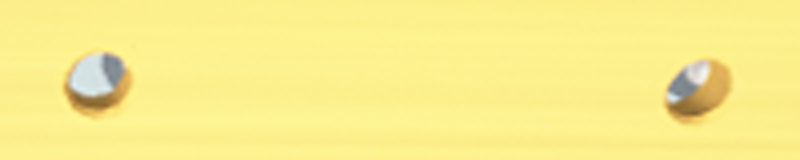

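The crop shows each pin partly inside its hole, to the right of the hole's centre. About 10 mm of rightward travel remains.

{"name": "step_arm", "arguments": {
  "deltas": [
    [[0,0.004,0],[0,0,0],-1],
    [[0,0.008,0],[0,0,0],-1],
    [[0,0.012,0],[0,0,0],-1],
    [[0,0.016,0],[0,0,0],-1],
    [[0,0.02,0],[0,0,0],-1],
    [[0,0.024,0],[0,0,0],-1],
    [[0,0.027,0],[0,0,0],-1],
    [[0,0.03,0],[0,0,0],-1],
    [[0,0.032,0],[0,0,0],-1],
    [[0,0.032,0],[0,0,0],-1],
    [[0,0.032,0],[0,0,0],-1]
  ]
}}

```text
t: 8.98
ee_pos: [587.8, -113.7, 20.8]
orientation: [3.057, -0.726, -0.0]
ft_force: [-0.5, -0.1, 0.6]
width: 0.5
grasp_force: 0.3
```

```bash
python3 - <<'E'
from h import *
i=get_image("wrist");np.save("w5.npy",i,allow_pickle=True)
c=i["pixels"][100:300,200:];cv2.imwrite("pics/w5.png",cv2.resize(c[...,::-1],None,fx=2.5,fy=2.5,interpolation=cv2.INTER_CUBIC))
o=get_obs();print(tojig(J0,o["ee_pos"]),o["ft_force"],o["t"])
E
```

```text
[12.78949841 78.90188886] [ 0.75525812  0.82871669 -0.41762265] 9.0333
```

View pics/w5.png

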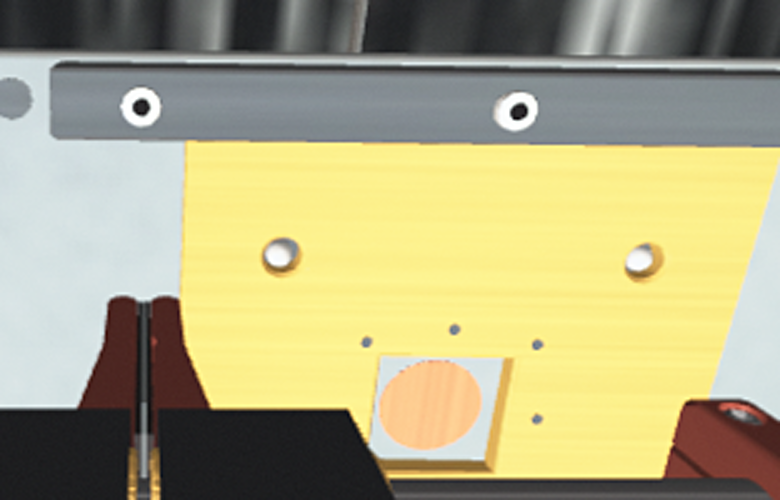

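The pin tops show in both holes: left hole (282,257) and right hole (644,261) in the crop, with the pins about centred. Whether the plate has dropped is best told from the hole spacing.

```bash
python3 - <<'E'
from h import *
for n,h in(("w5",[(282,257),(644,261)]),("w4",None)):
    i=np.load(n+".npy",allow_pickle=True).item()
    px=[(u/2.5+200,v/2.5+100) for u,v in h] if h else [(491*.64,321*.64),(726*.64,323*.64)]
    for z in(24,27,30):
        a,b=[tojig(J0,ray(i,p,z)) for p in px];print(n,z,a.round(1),b.round(1),np.linalg.norm(a-b).round(2))
i=np.load("w5.npy",allow_pickle=True).item()
for q in((185,140),):print([tojig(J0,ray(i,(q[0]/2.5+200,q[1]/2.5+100),z)).round(1) for z in(24,32)])
for q in((281,253),(638,260)):print([tojig(J0,ray(i,(q[0]/2.5+200,q[1]/2.5+100),z)).round(1) for z in(24,)])
o=get_obs();T=np.array(i["T"]);print(R.from_rotvec(o["orientation"]).as_matrix().T@(T[:3,3]-o["ee_pos"]))
E
```

```text
w5 24 [36.5 45.4] [ 35.5 -44. ] 89.35
w5 27 [37.7 46. ] [ 36.6 -41.6] 87.66
w5 30 [38.8 46.7] [ 37.8 -39.3] 85.97
w4 24 [34.8 53.7] [ 34.  -39.4] 93.06
w4 27 [36.  54.3] [ 35.1 -36.9] 91.29
w4 30 [37.1 55. ] [ 36.3 -34.5] 89.53
[array([65.7, 69.8]), array([67.2, 70.3])]
[array([37.6, 45.7])]
[array([ 35.8, -42.4])]
[  83.26154771   -0.79545632 -161.68705216]
```

The hole spacing fits the plate lying flat (89.4 mm at z=24, against 86 mm if it were raised), with the holes at the pins' places. I'll back off and look again.

{"name": "step_arm", "arguments": {
  "deltas": [
    [[0,-0.02,0],[0,0,0],-1],
    [[0,-0.04,0],[0,0,0],-1],
    [[-0.1,-0.04,-0.13],[0,0,0],-1],
    [[-0.2,0.1,-0.25],[0,0,0],-1],
    [[-0.25,0.2,-0.3],[0,0,0],-1],
    [[-0.25,0.26,-0.3],[0,0,0],-1],
    [[-0.25,0.26,-0.3],[0,0,0],-1],
    [[-0.25,0.26,-0.3],[0,0,0],-1],
    [[-0.25,0.26,-0.3],[0,0,0],-1],
    [[-0.25,0.26,-0.3],[0,0,0],-1]
  ]
}}

```text
t: 9.87
ee_pos: [486.7, -149.1, 110.5]
orientation: [-3.057, 0.725, -0.0]
ft_force: [0.0, 0.2, -0.5]
width: 0.3
grasp_force: 0.0
```

```bash
python3 - <<'E'
from h import *
i=get_image("wrist");np.save("w6.npy",i,allow_pickle=True)
c=i["pixels"][40:260,110:410];cv2.imwrite("pics/w6.png",cv2.resize(c[...,::-1],None,fx=2.6,fy=2.6,interpolation=cv2.INTER_CUBIC))
o=get_obs();print(tojig(J0,o["ee_pos"]),o["ee_pos"],o["ft_force"],o["t"])
E
```

```text
[-61.8926138    1.92113968] [ 486.56002831 -148.94433993  110.30045952] [ 0.03294823 -0.38028508  0.25505879] 9.9167
```

View pics/w6.png

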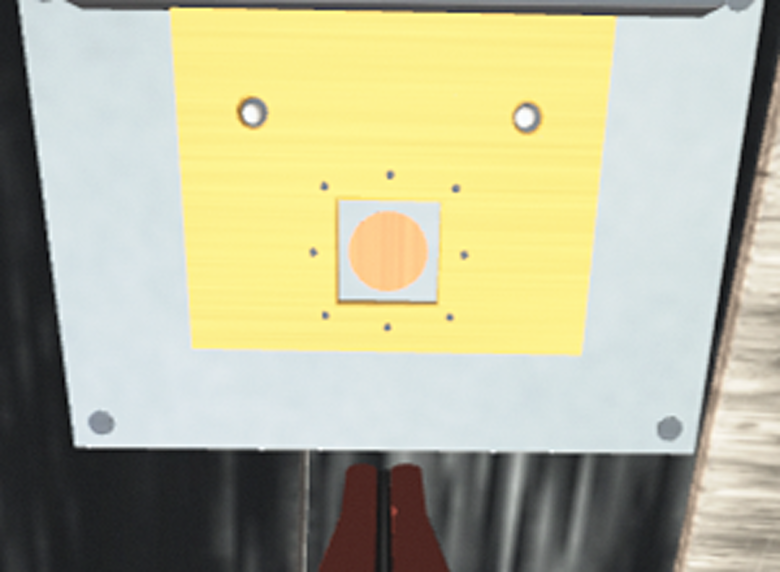

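The pins stand centred in both holes at (252,112) and (527,117), and the plate is square to the fence. I'll check the spacing once more, then hand in.

```bash
python3 - <<'E'
from h import *
i=np.load("w6.npy",allow_pickle=True).item()
for z in(24,30):
    a,b=[tojig(J0,ray(i,(u/2.6+110,v/2.6+40),z)) for u,v in((252,112),(527,117))];print(z,a.round(1),b.round(1),np.linalg.norm(a-b))
    ok=np.linalg.norm(a-b)
    if z==24 and 88.5<ok<91.5: print(close_job()); break
E
```

```text
24 [36.3 45.1] [ 34.9 -44.4] 89.55687892085088
the job is handed in; nothing more can be done
None
```

The template is flush with the fence and seated flat, with both holes over their pins in the last picture. The job was handed in at about 10 s with the arm clear; it gave no verdict back.

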